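# Zero the bench scale under a cup

## Robot

A 7-joint arm with a two-finger parallel gripper is mounted at the origin on the work surface. World frame = base frame: x ahead of the robot, y to its left, z up, the work surface at z = 0. Lengths are in m, angles in degrees, forces in N, time in s.
With the tool pointing down it reaches from about 0.425 to 0.875 m from the base axis. Payload 4.7 kg.
Tool frame: the origin (TCP) lies at the very end of the fingers, on their centre line; the grasp point (between the pads) lies 19 mm behind it; z points along the fingers, y is the line along which they close (so a half turn about z gives the same grasp; the last joint's range is limited). The gripper opens to 87 mm and grips with 3 to 60 N. Pads are 19 mm wide; open, the fingers measure 117 mm over their backs; the gripper's body (75 mm by 190 mm) begins 51 mm behind the grasp point.
Start: joints at [-69.379, 18.392, -4.016, 83.108, 1.295, 78.541, -3.26], TCP at [0.22, 0.612, 0.189] pointing down, gripper open.
Joint ranges: [-163.93, 163.93], [-17.29, 119.83], [-79.2, 71.16], [3.27, 140.29], [-89.18, 269.18], [5.43, 117.66], [-154.24, 154.24]. Speed limits (degrees/s): [147.25, 147.25, 180, 180, 180, 180, 180].

## Interface

Orientations are given as [roll, pitch, yaw] about the fixed x, y, z axes, in that order (R = Rz(yaw) Ry(pitch) Rx(roll)).
In Python, from cell import telemetry, cams, env gives the robot as it stands.
- The arm moves only by the tool arm_command, never from a script. Its argument "series" is text: rows parted by semicolons, each of 5 numbers parted by spaces: the shift along the tool's x, y, z in mm, then the turn about the tool's z in rad, then the closure in counts, from 0 (fully open) to 255 (shut). A call has 1 to 20 rows; each row shifts and turns the commanded pose from where the row before left it, along the tool's axes as they then stand; what a row does not reach is not made up. A row lasts 1/12 s, in which the tool goes at most 41.7 mm and 7.16 degrees, less where a joint would pass 70% of its speed; a pose out of reach is approached as far as the arm can. A call is refused whole if a number of a shift passes 41.7 or a number of a turn 0.125, either way. A call with a gripper value outside its range is refused whole. The fingers move at their own pace and stop on an object; "squeeze" is the grip in N (left out, the last holds). Time passes only in rows, so rows that do not move let the fingers close. It gives the time, the measured TCP pose, the force, the opening and the grip force at its end, in the units of the state.
- telemetry.get_obs(): the state, without advancing time (a new reading comes with each control period).
- cams.read_camera(name): name is "scene" or "side" or "wrist"; returns the picture (420x560x3 uint8, blue, green, red); there is no depth.
- cams.calibration(name): a dict with "K" (3x3 intrinsics, pixels), "dist" ([k1, k2, p1, p2, k3] as OpenCV has them; the pictures are not rectified), "origin" and "rotation" of the camera in the world; the wrist camera has in their place "hand_eye" (4x4, takes a point from camera to tool coordinates, whose origin is the TCP and whose axes are the flange's). Camera axes: x right, y down, z forward; pixel columns grow to the right and rows downward; lengths in m; the calibration is good to about 2 mm. A picture is of the moment at which its call begins: read the wrist's pose just before it. calibration takes no time and is no camera call.
- env.sign_off(): hands the job in; it is judged then, once.
The state is a dict: "time_s": time; "qpos": joint angles; "joint_velocities": joint speeds; "effort": joint torques, N m; "tool_pos": TCP position; "tool_rot": TCP orientation; "force": force on the tool from outside, world axes, zero at the start; "wrist_torque": the same for the moment, N m; "grip_width": finger opening in m; "grasp_force": force on a finger pad.
Only numpy, scipy, OpenCV 4.12 (cv2) and the standard library are available. Lean on these libraries where they do the work, as an engineer would, in place of code of your own. Each camera call takes 0.05 s, during which the arm holds its last target. There are 200 camera calls.

## Task

The bench scale must be zeroed with nothing on it before the cream cup can be weighed: lift the cup off the pan and stand it upright on the round cork mat, then press the blue key on the panel behind the pan with the fingertips, at about 8 newtons for a good second (never as much as 20), and let go. Then put the cup back upright inside the ring in the middle of the pan, setting it down gently, not dropping it, and withdraw. Do not press the white or black key or move the mug, tape roll or bowl, and do not touch the blue key while the cup is on the scale.

Things in the scene. Friction and masses are not known exactly. Their poses are not given: they have to be found in the camera images.
- cup_centre (a point): Centre of the cream ceramic cup without handle, half-way up (37 mm above its foot and 37 mm below its rim). Cup 74 mm tall, round, outer diameter 60 mm from 30 mm above the foot up to the rim (58 mm at 14 mm), narrowing to 44 mm at the foot; open top, wall 3.5 mm; 0.15 to 0.30 kg. Its z axis points up out of the mouth. It starts upright on the pan, up to 35 mm from the middle.
- pan_centre (a point): Middle of the scale's flat steel pan, on its upper face, 58 mm above the bench; a thin dark ring of 84 mm diameter is printed around it. The pan is 150 mm along x by 186 mm along y, without a rim. Its x axis points from the pan to the key panel (away from the robot, turned with the scale), z up. Pan and scale are fixed to the bench and do not give.
- scale: The low grey bench scale, 240 mm (x) by 190 mm (y); origin at the centre of its underside on the bench, axes as the pan's. Pan centre at x = -40 mm; behind the pan the flat level panel (50 mm above the bench) with a dark display window (x = 51 mm) and a row of three keys at x = 88 mm and y = -56, 0 and +56 mm, the order of the colours differing.
- key_blue_top (a point): Centre of the upper face of the blue zero key: a flat level pad 42 mm (along the scale's x) by 40 mm (y), its face 53 mm above the bench and 3 mm proud of the panel; axes as the scale's. Press straight down. It hardly moves: it starts to give at 2 N, then sinks 0.2 mm per newton (8 N at 1.2 mm); it registers at 5 N or more kept up for 0.3 s and is damaged by 20 N. It springs back.
- key_white_top (a point): Centre of the upper face of the white key, same size and build as the blue one; not to be pressed.
- key_black_top (a point): Centre of the upper face of the black key, same size and build as the blue one; not to be pressed.
- mat_top (a point): Centre of the upper face of the round cork mat, 110 mm diameter, 4 mm thick, fixed to the bench left or right of the scale; z up.
- mug_centre (a point): Bystander: centre (half-way up) of a blue-grey mug, 76 mm diameter, 90 mm tall, handle sticking out along its +y.
- tape_centre (a point): Bystander: centre of a light blue roll of tape lying flat, 100 mm diameter, 24 mm high.
- bowl_centre (a point): Bystander: centre (half-way up) of a cream bowl, 110 mm diameter, 55 mm tall.
Things that resemble listed ones, but are neither listed nor needed, are in the scene too. Of the things that look like the part that bears mat_top, take the one that is nearest to the robot's base at the start.

How it is judged (in metres and radians):
On the way, in this order (a step that is already met when the one before it is completed fails the run):
1. the cup stands upright on the cork mat (its centre within 35 mm of the mat's), let go and at rest (horizontal distance between cup_centre and mat_top below 0.035 m and z of cup_centre in the frame of mat_top between 0.03 and 0.043 m and angle between cup_centre's own z axis and vertical below 0.12 rad and linear speed of cup below 0.03 m/s and contact force between the fingers and cup below 0.3 N), for 0.2 s.
2. with the cup still standing on the mat, the fingers press the blue key with at least 5 N for 0.3 s (all of step 1 and contact force between the fingers and key_blue above 5 N), for 0.3 s.
3. the blue key is let go again with the cup still on the mat (all of step 1 and contact force between the fingers and key_blue below 0.3 N), for 0.1 s.
At the end, for the whole second after the job is handed in: The cup stands upright (within 0.12 rad) and at rest on the pan, released, its centre within 20 mm of the pan's centre; mug, tape roll and bowl stand within 20 mm of where they were (horizontal distance between cup_centre and pan_centre below 0.02 m and z of cup_centre in the frame of pan_centre between 0.03 and 0.043 m and angle between cup_centre's own z axis and vertical below 0.12 rad and linear speed of cup below 0.03 m/s and contact force between the fingers and cup below 0.3 N and distance of each of mug_centre, tape_centre, bowl_centre from where it was at the start of the episode below 0.02 m and angle between each of mug_centre, tape_centre, bowl_centre's own z axis and vertical below 0.2 rad); the robot touches nothing.
It fails at once if the blue key is pressed with 20 N or more (contact force between anything else and key_blue above 20 N).
It fails at once if the blue key is pressed (over 1.5 N) while the cup rests on the scale (contact force between cup and scale above 0.2 N and contact force between the fingers and key_blue above 1.5 N).
It fails at once if the white or black key is pressed with more than 1.5 N (contact force between anything else and key_white above 1.5 N or contact force between anything else and key_black above 1.5 N).
It fails at once if the cup is dropped (free of the fingers and faster than 0.45 m/s) or tipped over (beyond 0.8 rad) ((linear speed of cup above 0.45 m/s and contact force between the fingers and cup below 0.1 N) or angle between cup_centre's own z axis and vertical above 0.8 rad).
It fails at once if the mug, tape roll or bowl is pushed more than 20 mm (distance of any of mug_centre, tape_centre, bowl_centre from where it was at the start of the episode above 0.02 m).
It also fails if it takes over 67 s, if anything falls off the work surface, if the arm or the gripper's body presses on something with over 40 N, if the wrist force passes 120 N, or if a joint passes its speed limit or range.

## Working session

There is one attempt and no reset: what is moved stays moved. The work goes in short steps, Python scripts to look and compute and a tool call to move; the robot and the scene stay as the last step left them, time stands still between calls to the robot, and variables do not carry over. Pictures are saved under pics/ and viewed, at most 11 in all, crops included, and the job is handed in when it is done.

Besides the shell and the picture viewer there is one more tool, called as name(argument=value, ...) on one line, values as JSON. arm_command: Moves the arm, as the interface text tells. Its arguments: {"type":"object","properties":{"series":{"type":"string"},"squeeze":{"type":"number"}},"required":["series"]}

```bash
mkdir -p pics
cat > h.py <<'E'
import numpy as np, cv2
from cell import telemetry, cams, env
from scipy.spatial.transform import Rotation as R
def campose(name, obs=None):
    c=cams.calibration(name); K=np.array(c['K']); d=np.array(c['dist'])
    if name=='wrist':
        T=np.array(c['hand_eye']); Rt=R.from_euler('xyz',obs['tool_rot'],degrees=True).as_matrix()
        return K,d,Rt@T[:3,:3],np.array(obs['tool_pos'])+Rt@T[:3,3]
    return K,d,np.array(c['rotation']),np.array(c['origin'])
def pix2z(name,uv,z,obs=None):
    K,d,Rm,o=campose(name,obs)
    n=cv2.undistortPoints(np.array(uv,float).reshape(-1,1,2),K,d).reshape(-1,2)
    r=np.c_[n,np.ones(len(n))]@Rm.T
    return o+r*((z-o[2])/r[:,2])[:,None]
def proj(name,P,obs=None):
    K,d,Rm,o=campose(name,obs)
    return cv2.projectPoints((np.atleast_2d(P)-o)@Rm,np.zeros(3),np.zeros(3),K,d)[0].reshape(-1,2)
E
python3 - <<'E'
from h import *
o=telemetry.get_obs(); print(o)
for n in ['scene','side','wrist']:
    cv2.imwrite(f'pics/{n}0.png',cams.read_camera(n)); 
for n in ['scene','side']: c=cams.calibration(n);print(c)
print(cams.calibration('wrist'))
E
```

```text
{'time_s': 0.0, 'qpos': array([-69.37995796,  18.44119866,  -4.01390074,  83.17617138,
         1.29339709,  78.54128892,  -3.26097362]), 'joint_velocities': array([-0.08615454, -0.03693514, -0.02366637,  0.11343738, -0.00963662,
        0.08863582,  0.05458223]), 'effort': array([ 3.09953816e-05, -4.91286063e+01, -4.03533652e-01, -3.12527275e+01,
       -6.38065115e-02,  4.37069067e-02,  1.76980120e-04]), 'tool_pos': array([0.22015226, 0.61090569, 0.187526  ]), 'tool_rot': array([-1.79886491e+02,  4.77796433e-03,  1.60186899e+02]), 'force': array([-0.65947458,  0.1350153 , -0.42565651]), 'wrist_torque': array([ 0.00289539, -0.05486533, -0.0182281 ]), 'grasp_force': 0.0, 'grip_width': 0.08715752715712613}
{'K': array([[388.59915217,   0.        , 278.76158991],
       [  0.        , 388.59915217, 214.02387808],
       [  0.        ,   0.        ,   1.        ]]), 'dist': array([-0.03637948,  0.        ,  0.        ,  0.        ,  0.        ]), 'origin': array([1.01240732, 0.46218212, 1.03001559]), 'rotation': array([-140.64707641,    0.96864972,  140.41630254])}
{'K': array([[450.220
[... 232 characters left out ...]
0035077 , -1.13201997,  0.85308191]), 'rotation': array([-124.09393627,    0.79244417,  -28.7160974 ])}
{'K': array([[361.14082018,   0.        , 284.96736353],
       [  0.        , 361.14082018, 209.15490328],
       [  0.        ,   0.        ,   1.        ]]), 'dist': array([-0.09438511,  0.        ,  0.        ,  0.        ,  0.        ]), 'hand_eye': array([[-5.94543158e-05, -9.59521841e-01, -2.81634218e-01,
         7.68456616e-02],
       [ 9.99999995e-01, -7.82045867e-05,  5.53366474e-05,
         4.44273838e-04],
       [-7.51218095e-05, -2.81634214e-01,  9.59521841e-01,
        -1.94577990e-01],
       [ 0.00000000e+00,  0.00000000e+00,  0.00000000e+00,
         1.00000000e+00]])}
```

```bash
sed -i "s/return K,d,np.array(c\['rotation'\]),/return K,d,R.from_euler('xyz',c['rotation'],degrees=True).as_matrix(),/" h.py; python3 -c "
import cv2,numpy as np
cv2.imwrite('pics/m0.png',cv2.resize(np.vstack([cv2.imread('pics/scene0.png'),cv2.imread('pics/side0.png')]),None,fx=.714,fy=.714))"
```

```text
(no output)
```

View pics/scene0.png

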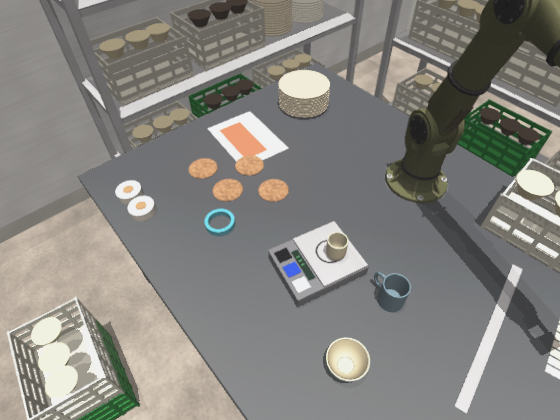

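View pics/side0.png

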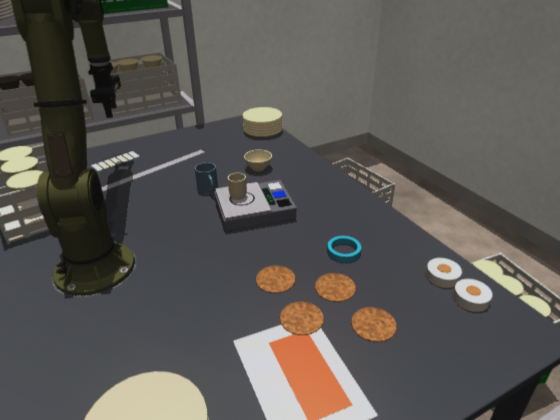

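The scene shows the scale at (318,260) with the cup at (337,245). The keys are black (284,255), blue (292,269) and white (301,285). Four brown discs could be the mat, at (203,168), (249,165), (228,189) and (273,189). The tape is at (220,221), the mug at (393,292) and the bowl at (347,360).

Run:
```python
from h import *
ims={n:cv2.imread(f'pics/{n}0.png') for n in ['scene','side']}
def blobs(im,lo,hi,mn):
    m=cv2.inRange(cv2.cvtColor(im,cv2.COLOR_BGR2HSV),lo,hi)
    m=cv2.morphologyEx(m,cv2.MORPH_CLOSE,np.ones((5,5)))
    n,l,s,c=cv2.connectedComponentsWithStats(m)
    return [(s[i,4],c[i]) for i in range(1,n) if s[i,4]>mn]
for n,im in ims.items():
    for nm,lo,hi,z,mn in [('mat',(3,100,60),(20,255,255),.004,150),('blue',(110,150,80),(130,255,255),.053,20),('tape',(85,120,80),(103,255,255),.012,100)]:
        for a,c in blobs(im,lo,hi,mn): 
            p=pix2z(n,c,z)[0]; print(n,nm,a,c.round(1),p.round(4),np.hypot(*p[:2]).round(3))
print('cup rim etc scene', pix2z('scene',[(337,240)],.132), 'side',pix2z('side',[(237,180)],.132))
print(pix2z('scene',[(393,283)],.09),pix2z('side',[(206,170)],.09),pix2z('scene',[(347,358)],.055))
a=cv2.resize(ims['scene'][210:310,255:415],None,fx=5,fy=5,interpolation=cv2.INTER_CUBIC)
cv2.imwrite('pics/c1.png',a)
```

```text
scene mat 1196 [244.9 148.8] [ 0.3784 -0.5431  0.004 ] 0.662
scene mat 423 [202.6 168. ] [ 0.5662 -0.5599  0.004 ] 0.796
scene mat 497 [227.3 189.7] [ 0.559  -0.4054  0.004 ] 0.69
scene mat 502 [273. 190.] [ 0.4341 -0.2969  0.004 ] 0.526
scene blue 157 [291.6 269.2] [0.6184 0.0186 0.053 ] 0.619
scene tape 173 [218.9 221.4] [ 0.6669 -0.2978  0.012 ] 0.73
side mat 860 [275.1 278.8] [ 0.4289 -0.3054  0.004 ] 0.527
side mat 927 [334.9 286.9] [ 0.5543 -0.4133  0.004 ] 0.691
side mat 4921 [307.5 362.6] [ 0.3615 -0.5853  0.004 ] 0.688
side mat 1222 [373.5 324. ] [ 0.5622 -0.568   0.004 ] 0.799
side blue 82 [278.6 193.8] [0.6144 0.0124 0.053 ] 0.615
side tape 329 [343.9 246.1] [ 0.6722 -0.2884  0.012 ] 0.731
cup rim etc scene [[0.4898544  0.06478999 0.132     ]] side [[0.47867324 0.04031545 0.132     ]]
[[0.4510517  0.24711194 0.09      ]] [[0.44042053 0.22845194 0.09      ]] [[0.68175561 0.30346097 0.055     ]]
```

View pics/c1.png

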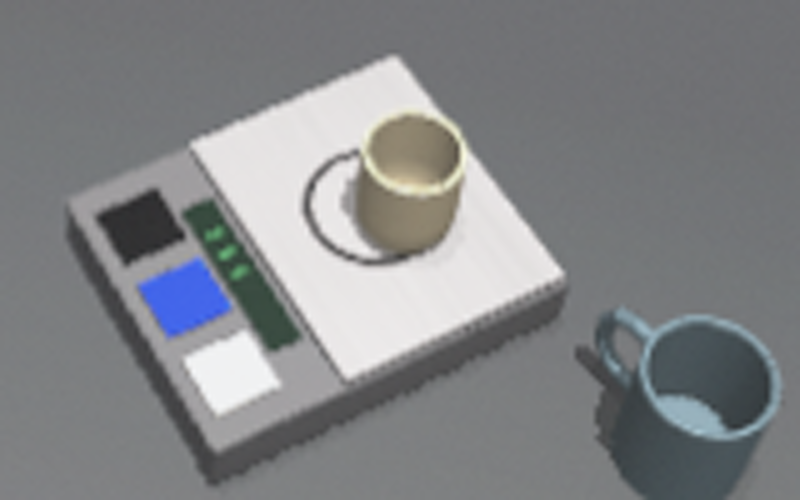

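The crop confirms the upright, handleless cup on the pan, with its rim centre at about (337.6,240.6) in full-image pixels. Keys from top to bottom are black, blue, white. The nearest brown disc is at about (0.432,-0.301), 0.526 m from the base. The other three are farther out, so that one is the mat.

arm_command(series="0 0 -20 0 0;-24 -24 -20 0 0;-24 -24 -20 0 0;-24 -24 -20 0 0;-24 -24 -20 0 0;-24 -24 -10 0 0")

```text
time_s: 0.65
tool_pos: [0.2935, 0.4571, 0.3011]
tool_rot: [179.8, 0.0, 160.2]
force: [-0.1, 0.4, 0.9]
grip_width: 0.087
grasp_force: 0.0
```

arm_command(series="-24 -24 0 0 0;-24 -24 0 0 0;-24 -24 0 0 0;-24 -24 0 0 0;-24 -24 0 0 0;-24 -24 0 0 0;-24 -24 0 0 0;-24 -24 0 0 0;-24 -24 0 0 0;-24 -24 0 0 0;-24 -24 0 0 0;-24 -24 0 0 0;-24 -24 0 0 0")

```text
time_s: 1.73
tool_pos: [0.4806, 0.057, 0.2986]
tool_rot: [180.0, 0.0, 160.2]
force: [0.8, -0.5, -0.8]
grip_width: 0.0871
grasp_force: 0.0
```

arm_command(series="0 0 0 0.12 0;0 0 0 0.12 0;0 0 0 0.12 0;0 0 0 0.12 0;0 0 0 0.12 0;0 0 0 0.12 0;0 0 0 0.12 0;0 0 0 0.12 0;0 0 0 0.12 0;0 0 0 0 0;0 0 0 0 0")

```text
time_s: 2.65
tool_pos: [0.4802, 0.0586, 0.2985]
tool_rot: [-180.0, -0.0, 98.5]
force: [0.5, -0.1, -0.1]
grip_width: 0.0872
grasp_force: 0.0
```

Run:
```python
from h import *
o=telemetry.get_obs(); cv2.imwrite('pics/w1.png',cams.read_camera('wrist')); import pickle; pickle.dump(o,open('w1.pkl','wb')); print(o['tool_pos'],o['tool_rot'],o['qpos'])
```

```text
[0.48019052 0.05859928 0.29848638] [-1.79982724e+02 -1.65592031e-04  9.84965905e+01] [-36.06568698  -5.00178284  24.28311919  96.13265655   2.0543659
  88.4467942   -3.4241444 ]
```

View pics/w1.png

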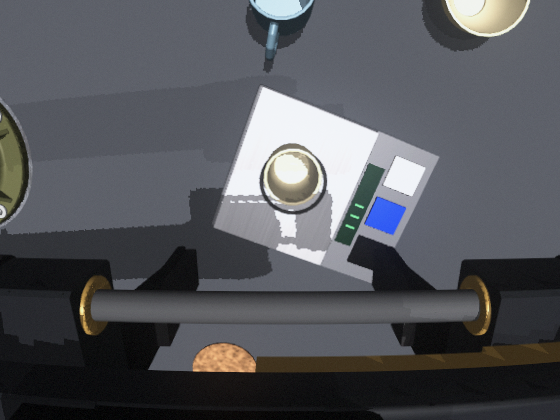

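The wrist view shows the cup rim near (293,178), blue key (386,215), white key (404,175), and pan corners near (261,87), (380,132) and (214,228). Fingers close along the image horizontal. One brown disc is at (225,358), partly hidden by the gripper.

Run:
```python
from h import *
import pickle
o=pickle.load(open('w1.pkl','rb')); im=cv2.imread('pics/w1.png'); hsv=cv2.cvtColor(im,cv2.COLOR_BGR2HSV)
m=cv2.inRange(hsv,(108,150,80),(130,255,255)); n,l,s,c=cv2.connectedComponentsWithStats(m); i=1+np.argmax(s[1:,4]); blue=c[i]; print('blue px',blue,s[i])
m=cv2.inRange(im[150:205,380:430],(190,190,190),(255,255,255)); n,l,s,c=cv2.connectedComponentsWithStats(m); i=1+np.argmax(s[1:,4]); white=c[i]+[380,150]; print('white',white,s[i])
S=np.array([[88,0],[88,56],[-115,93],[35,93],[-115,-93],[120,95]])/1e3
px=[blue,white,(261,87),(380,132),(214.5,228),(438,156)]; z=[.053,.053,.058,.058,.058,.05]
W=np.array([pix2z('wrist',p,zz,o)[0][:2] for p,zz in zip(px,z)])
a=S-S.mean(0);b=W-W.mean(0); th=np.arctan2((a[:,0]*b[:,1]-a[:,1]*b[:,0]).sum(),(a*b).sum())
Rm=np.array([[np.cos(th),-np.sin(th)],[np.sin(th),np.cos(th)]]); t=W.mean(0)-Rm@S.mean(0)
print('yaw',np.degrees(th),'res mm',((W-(S@Rm.T+t))*1e3).round(1).tolist())
print('pan',Rm@[-.04,0]+t,'blue',Rm@[.088,0]+t,W[0])
for nm in ['scene','side']: print(nm,proj(nm,np.r_[Rm@[.088,0]+t,.053]))
# crop
a=cv2.resize(im[130:230,220:380],None,fx=5,fy=5,interpolation=cv2.INTER_CUBIC); cv2.imwrite('pics/c2.png',a)
print('tcp px',proj('wrist',o['tool_pos'],o))
```

```text
blue px [384.7141339  215.31668438] [365 197  41  38 941]
white [403.94310511 175.65284474] [   3    6   43   40 1037]
yaw -12.017262305245957 res mm [[-1.5, 0.2], [-0.6, -0.2], [0.4, -1.1], [0.7, 0.6], [2.6, 1.4], [-1.7, -1.0]]
pan [0.49270049 0.04477492] blue [0.61789536 0.0181245 ] [0.61640008 0.01836655]
scene [[291.66697976 268.99589079]]
side [[278.7265378  192.76683439]]
tcp px [[283.82256961 243.03066681]]
```

View pics/c2.png

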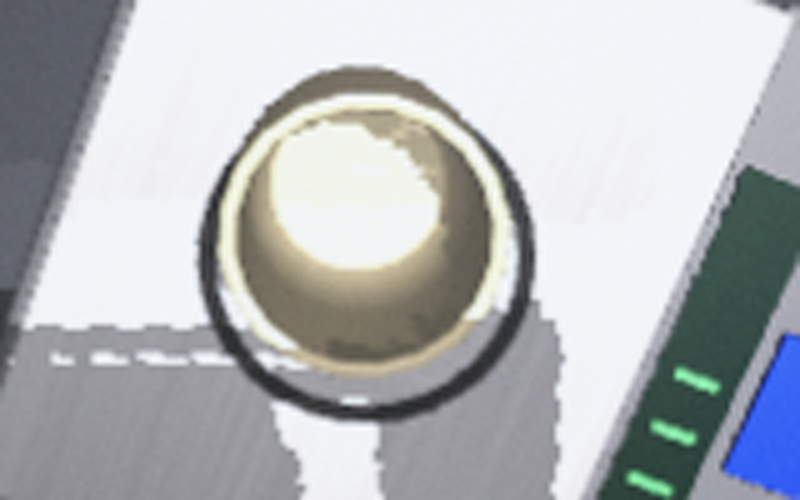

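Run:
```python
from h import *
import pickle
o=pickle.load(open('w1.pkl','rb'))
print('cup rim',pix2z('wrist',(293,177.2),.132,o),'ring',pix2z('wrist',(293.2,180.2),.058,o))
print('scene rim',pix2z('scene',(337.6,240.6),.132))
a=np.radians(o['tool_rot'][2]); T=np.array([[np.cos(a),np.sin(a)],[np.sin(a),-np.cos(a)]])
for n,p in [('cup',pix2z('wrist',(293,177.2),.132,o)[0,:2])]: print(n,'shift mm',T.T@(p-o['tool_pos'][:2])*1e3)
```

```text
cup rim [[0.48804038 0.06520434 0.132     ]] ring [[0.49265945 0.04715376 0.058     ]]
scene rim [[0.49003785 0.06736002 0.132     ]]
cup shift mm [5.37274112 8.73961181]
```

arm_command(series="6 10 20 0 0;0 0 30 0 0;0 0 30 0 0;0 0 30 0 0;0 0 30 0 0;0 0 25 0 0;0 0 20 0 0;0 0 15 0 0;0 0 12 0 0;0 0 0 0 0;0 0 0 0 0;0 0 0 0 0")

```text
time_s: 3.7
tool_pos: [0.49, 0.0662, 0.0875]
tool_rot: [179.9, -0.0, 98.4]
force: [0.4, 0.4, 0.5]
grip_width: 0.0869
grasp_force: 0.0
```

arm_command(series="0 0 0 0 60;0 0 0 0 80;0 0 0 0 100;0 0 0 0 120;0 0 0 0 140;0 0 0 0 160;0 0 0 0 160;0 0 0 0 160;0 0 0 0 160", squeeze=20)

```text
time_s: 4.45
tool_pos: [0.489, 0.0661, 0.0868]
tool_rot: [-180.0, -0.0, 98.3]
force: [-2.9, -0.7, 3.7]
grip_width: 0.0589
grasp_force: 20.0
```

arm_command(series="0 0 -6 0 160;0 0 -12 0 160;0 0 -20 0 160;0 0 -25 0 160;0 0 -25 0 160;-10 -3 -15 0 160;-22 -7 -7 0 160;-30 -9 0 0 160;-32 -10 0 0 160;-32 -10 0 0 160;-32 -10 0 0 160;-32 -10 0 0 160;-32 -10 0 0 160;-32 -10 0 0 160;-32 -10 0 0 160;-26 -8 0 0 160;-20 -6 0 0 160;-13 -3 0 0 160;-7 -1 0 0 160;0 0 0 0 160")

```text
time_s: 6.12
tool_pos: [0.4339, -0.2994, 0.1965]
tool_rot: [-180.0, 0.1, 98.1]
force: [0.6, -0.4, -3.5]
grip_width: 0.0591
grasp_force: 20.0
```

Run:
```python
from h import *
import pickle
o=telemetry.get_obs(); im=cams.read_camera('wrist'); cv2.imwrite('pics/w2.png',im); im2=cams.read_camera('scene'); cv2.imwrite('pics/s2.png',im2)
pickle.dump(o,open('w2.pkl','wb')); print(o['tool_pos'],o['tool_rot'],o['grip_width'],o['grasp_force'],o['qpos'][6])
print('mat exp px',proj('wrist',(.434,-.298,.004),o))
a=np.radians(o['tool_rot'][2]); T=np.array([[np.cos(a),np.sin(a)],[np.sin(a),-np.cos(a)]]);print((np.array([.434,-.298])-o['tool_pos'][:2])@T*1e3)
cv2.imwrite('pics/v2.png',np.hstack([cv2.resize(im,(400,300)),cv2.resize(im2[90:300,140:420],(400,300))]))
```

```text
[ 0.43392922 -0.29944165  0.19648359] [-1.79977880e+02  7.50027311e-02  9.81473491e+01] 0.059095936262085015 19.98560377585818 42.43327465430908
mat exp px [[284.71849015 175.85169715]]
[1.4170676  0.27437278]
```

View pics/v2.png

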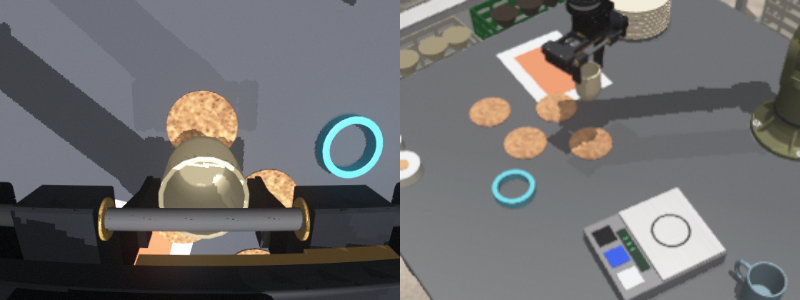

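The cup is held upright. The mat is at about (283,174) in the wrist image, matching the predicted (285,176), and the ring on the pan is empty.

arm_command(series="1 0 10 0 160;0 0 20 0 160;0 0 25 0 160;0 0 25 0 160;0 0 25 0 160;0 0 20 0 160;0 0 15 0 160;0 0 9 0 160;0 0 5 0 160;0 0 3 0 160;0 0 2 0 160;0 0 1 0 160;0 0 0 0 160;0 0 0 0 160")

```text
time_s: 7.38
tool_pos: [0.4348, -0.2969, 0.0373]
tool_rot: [179.9, 0.0, 98.3]
force: [0.4, -0.2, -2.7]
grip_width: 0.0592
grasp_force: 20.0
```

arm_command(series="0 0 1 0 160;0 0 1 0 160;0 0 1 0 160;0 0 0.5 0 160;0 0 0.5 0 160;0 0 0 0 160;0 0 0 0 160")

```text
time_s: 7.97
tool_pos: [0.4342, -0.2969, 0.0329]
tool_rot: [180.0, 0.0, 98.3]
force: [-0.9, -0.3, 0.1]
grip_width: 0.059
grasp_force: 20.0
```

arm_command(series="0 0 0.3 0 90;0 0 0 0 80;0 0 0 0 70;0 0 0 0 55;0 0 0 0 40;0 0 0 0 20;0 0 0 0 0;0 0 0 0 0;0 0 0 0 0;0 0 0 0 0;0 0 0 0 0")

```text
time_s: 8.88
tool_pos: [0.4343, -0.2967, 0.0323]
tool_rot: [180.0, -0.0, 98.3]
force: [-0.6, -0.9, 0.2]
grip_width: 0.0862
grasp_force: 0.0
```

arm_command(series="0 0 -5 0 0;0 0 -15 0 0;0 0 -25 0 0;0 0 -25 0 0;0 0 -25 0 0;0 0 -25 0 0;0 0 -25 0 0;0 0 -15 0 0;0 0 0 0 0;0 0 0 0 0")

```text
time_s: 9.72
tool_pos: [0.4347, -0.297, 0.1931]
tool_rot: [179.9, 0.0, 98.3]
force: [0.2, 0.7, -0.3]
grip_width: 0.087
grasp_force: 0.0
```

Run:
```python
from h import *
import pickle
o=telemetry.get_obs(); im=cams.read_camera('wrist'); im2=cams.read_camera('scene')
pickle.dump(o,open('w3.pkl','wb')); cv2.imwrite('pics/w3.png',im); print(o['tool_pos'],o['tool_rot'],o['time_s'])
cv2.imwrite('pics/v3.png',np.hstack([cv2.resize(im,(400,300)),cv2.resize(im2[120:240,220:380],(400,300))]))
a=np.radians(o['tool_rot'][2]); T=np.array([[np.cos(a),np.sin(a)],[np.sin(a),-np.cos(a)]]);print('blue',(np.array([.6175,.0182])-o['tool_pos'][:2])@T*1e3)
```

```text
[ 0.43465731 -0.29698569  0.19307508] [1.79885294e+02 2.43684271e-02 9.83049862e+01] 9.7167
blue [285.47018256 226.45140488]
```

View pics/v3.png

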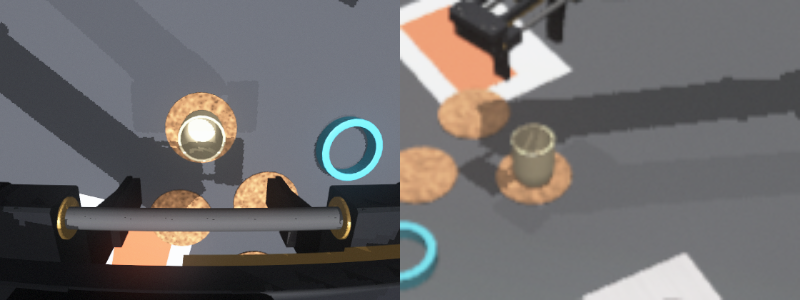

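The cup stands upright near the middle of the nearest mat. Next the tool moves above the blue key with fingers shut, aligned with the scale.

arm_command(series="12 10 0 0 0;22 18 0 0 0;28 22 0 0 100;30 24 0 0 180;30 24 0 0 255;30 24 0 0 255;30 24 0 0 255;30 24 0 0 255;28 22 0 0 255;22 17 0 0 255;15 11 0 0 255;8 6 0 0 255;0 0 0 0.118 255;0 0 0 0.118 255;0 0 0 0.118 255;0 0 0 0 255;0 0 0 0 255", squeeze=10)

```text
time_s: 11.23
tool_pos: [0.6161, 0.0163, 0.1921]
tool_rot: [-180.0, 0.0, 78.1]
force: [0.3, -0.5, -1.1]
grip_width: 0.0016
grasp_force: 0.0
```

Run:
```python
from h import *
o=telemetry.get_obs(); im=cams.read_camera('wrist'); cv2.imwrite('pics/w4.png',im)
print(o['tool_pos'],o['tool_rot'],o['force'],o['grip_width'])
m=cv2.inRange(cv2.cvtColor(im,cv2.COLOR_BGR2HSV),(108,150,80),(130,255,255)); n,l,s,c=cv2.connectedComponentsWithStats(m); i=1+np.argmax(s[1:,4]); print(c[i],s[i],'blue',pix2z('wrist',c[i],.053,o),'exp',proj('wrist',(.6175,.0182,.053),o))
a=np.radians(o['tool_rot'][2]); T=np.array([[np.cos(a),np.sin(a)],[np.sin(a),-np.cos(a)]]);print('shift',(np.array([.6175,.0182])-o['tool_pos'][:2])@T*1e3)
```

```text
[0.61612189 0.0163105  0.19207834] [-1.79964784e+02  4.85340661e-02  7.80916363e+01] [ 0.28827539 -0.49802497 -1.08899581] 0.0015588734970597708
[285.83474337 186.3000564 ] [ 264  166   45   42 1773] blue [[0.61780713 0.01819031 0.053     ]] exp [[285.51482732 186.35564865]]
shift [2.13320202 0.95856292]
```

View pics/w4.png

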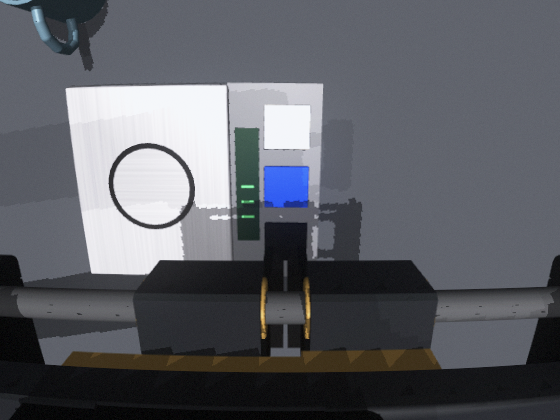

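Fingers are shut and lined up with the blue key, seen at (286,187). The ring centre is at about (152,186).

arm_command(series="2 1 15 0 255;0 0 25 0 255;0 0 25 0 255;0 0 25 0 255;0 0 20 0 255;0 0 12 0 255;0 0 7 0 255;0 0 4 0 255;0 0 0 0 255;0 0 0 0 255;0 0 0 0 255")

```text
time_s: 12.2
tool_pos: [0.6191, 0.0197, 0.0607]
tool_rot: [179.9, -0.1, 78.0]
force: [0.4, -0.3, 0.2]
grip_width: 0.0004
grasp_force: 0.0
```

arm_command(series="0 0 2 0 255;0 0 2 0 255;0 0 1 0 255;0 0 1 0 255;0 0 0 0 255;0 0 0 0 255")

```text
time_s: 12.7
tool_pos: [0.618, 0.0197, 0.0533]
tool_rot: [-180.0, 0.0, 78.0]
force: [0.3, 0.2, -0.3]
grip_width: 0.0003
grasp_force: 0.0
```

Run:
```python
from h import *
o=telemetry.get_obs(); print(o['tool_pos'],o['force'],o['time_s'])
```

```text
[0.61799454 0.01970507 0.05328721] [ 0.32290771  0.24787499 -0.34157692] 12.7
```

arm_command(series="0 0 0.5 0 255;0 0 0.3 0 255;0 0 0 0 255")

```text
time_s: 12.95
tool_pos: [0.618, 0.0197, 0.0525]
tool_rot: [-180.0, -0.0, 78.0]
force: [0.4, 0.2, -0.1]
grip_width: 0.0004
grasp_force: 0.0
```

arm_command(series="0 0 0.4 0 255;0 0 0 0 255;0 0 0 0 255")

```text
time_s: 13.2
tool_pos: [0.6181, 0.0197, 0.0521]
tool_rot: [-180.0, -0.0, 78.0]
force: [-1.0, -0.2, 0.7]
grip_width: 0.0007
grasp_force: 0.0
```

arm_command(series="0 0 0.4 0 255;0 0 0 0 255;0 0 0 0 255")

```text
time_s: 13.45
tool_pos: [0.6181, 0.0198, 0.0517]
tool_rot: [180.0, -0.0, 78.0]
force: [0.8, 0.6, -0.5]
grip_width: 0.0006
grasp_force: 0.0
```

arm_command(series="0 0 0.5 0 255;0 0 0 0 255;0 0 0 0 255")

```text
time_s: 13.7
tool_pos: [0.618, 0.0197, 0.0512]
tool_rot: [-180.0, -0.0, 78.0]
force: [-0.0, -0.4, -0.1]
grip_width: 0.0002
grasp_force: 0.0
```

arm_command(series="0 0 0.5 0 255;0 0 0 0 255;0 0 0 0 255")

```text
time_s: 13.95
tool_pos: [0.6181, 0.0197, 0.0507]
tool_rot: [-180.0, -0.0, 78.0]
force: [-0.0, 0.1, -1.0]
grip_width: 0.0003
grasp_force: 0.0
```

arm_command(series="0 0 0.4 0 255;0 0 0 0 255;0 0 0 0 255")

```text
time_s: 14.2
tool_pos: [0.618, 0.0197, 0.0503]
tool_rot: [-180.0, -0.0, 78.0]
force: [-0.6, -0.2, 0.1]
grip_width: 0.0003
grasp_force: 0.0
```

arm_command(series="0 0 0.4 0 255;0 0 0 0 255;0 0 0.4 0 255;0 0 0 0 255;0 0 0 0 255")

```text
time_s: 14.62
tool_pos: [0.6181, 0.0197, 0.0496]
tool_rot: [180.0, -0.0, 78.0]
force: [-0.4, 0.5, -0.0]
grip_width: 0.0007
grasp_force: 0.0
```

Run:
```python
from h import *
a=cams.read_camera('side')[160:230,230:320]; b=cams.read_camera('wrist')[120:300,180:400]
cv2.imwrite('pics/v5.png',np.hstack([cv2.resize(a,(400,311),interpolation=cv2.INTER_CUBIC),cv2.resize(b,(380,311),interpolation=cv2.INTER_CUBIC)]))
```

```text
(no output)
```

View pics/v5.png

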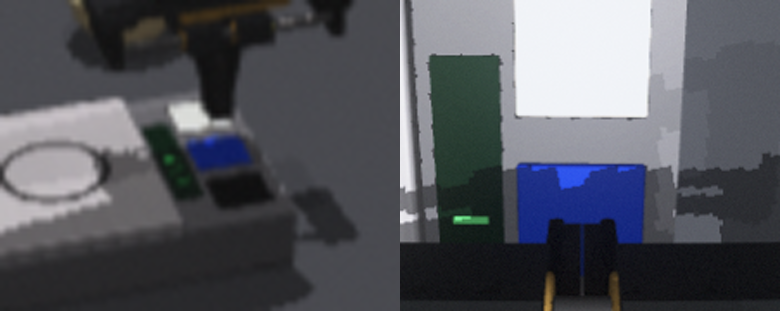

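The side view shows the fingertips over the blue key but not yet touching it. I'll keep creeping down while watching the force.

arm_command(series="0 0 0.4 0 255;0 0 0.4 0 255;0 0 0.4 0 255;0 0 0.4 0 255;0 0 0 0 255;0 0 0 0 255")

```text
time_s: 15.22
tool_pos: [0.618, 0.0197, 0.0479]
tool_rot: [-180.0, -0.0, 78.0]
force: [-0.9, -0.1, 0.3]
grip_width: 0.0004
grasp_force: 0.0
```

Run:
```python
from h import *
im=cams.read_camera('side'); o=telemetry.get_obs(); print(o['tool_pos'],o['force'],o['effort'])
print(proj('side',o['tool_pos']), [proj('side',np.array([.618,.0197,z])).round(1).tolist() for z in (.053,.06,.07,.08)])
K=proj('side',[[.618,.0197,.053]])[0]
print(im[180:200,272:286].sum(2))
```

```text
[0.61807779 0.01973563 0.04797367] [-0.14802775 -0.44637948  0.39037925] [-3.18414772e-03 -4.34285760e+01  7.79741228e+00 -2.74733144e+01
 -5.92649658e-02  3.35556956e-02  2.21294836e-04]
[[278.56867755 193.7979149 ]] [[[278.5, 192.5]], [[278.5, 190.8]], [[278.5, 188.3]], [[278.4, 185.7]]]
[[251 265 255 116  60  55  58  59  57  61  99 210 227 227]
 [307 315 303 131  60  53  60  64  60  61 119 217 226 224]
 [370 342 344 150  59  57  57  56  58  62 128 213 226 223]
 [562 552 532 236  75  54  59  59  59  59 130 221 229 225]
 [646 645 624 359 112  56  58  56  57  71 158 252 232 226]
 [655 654 643 547 206  64  58  61  62  71 181 297 241 223]
 [652 655 653 625 349 130 100 134 166 157 218 321 264 231]
 [655 654 652 639 530 299 263 376 480 424 304 318 295 237]
 [639 640 635 566 469 318 273 350 428 410 323 310 307 266]
 [458 465 472 404 337 297 276 284 298 309 299 272 311 309]
 [292 295 314 308 311 299 256 249 235 228 223 199 237 256]
 [259 250 239 240 291 280 199 182 165 155 155 150 159 180]
 [203 182 168 162 205 200 155 148 147 144 143 142 153 160]
 [158 152 144 147 151 150 144 143 146 142 144 142 148 151]
 [140 154 145 145 145 143 144 143 142 145 143 144 148 147]
 [135 147 146 144 145 144 143 145 144 141 139 140 139 149]
 [118 147 150 142 144 142 144 146 142 137 138 135 139 140]
 [ 90 143 143 141 136 134 142 143 142 143 146 141 142 143]
 [ 70 117 143 145 143 146 157 162 160 161 161 139 120 119]
 [ 75  89 155 155 160 140 134 131 132 121 113  93  75  75]]
```

Run:
```python
from h import *
o=telemetry.get_obs()
Rt=R.from_euler('xyz',o['tool_rot'],degrees=True).as_matrix()
for x in (0,.0095):
  for z in (0,-.01,-.02,-.03): print(x,z,proj('wrist',np.array(o['tool_pos'])+Rt@[x,0,z],o).round(1))
im=cams.read_camera('wrist'); print(im[225:270:2,275:295:2].sum(2))
for z in (.053,.06,.07,.08): print(z,pix2z('side',(278,186.5),z))
```

```text
0 0 [[284.  243.4]]
0 -0.01 [[283.9 250.1]]
0 -0.02 [[283.9 257.5]]
0 -0.03 [[283.8 265.7]]
0.0095 0 [[284.  227.9]]
0.0095 -0.01 [[283.9 234. ]]
0.0095 -0.02 [[283.9 240.7]]
0.0095 -0.03 [[283.8 248.1]]
[[363 362 357 362 364 365 216 205 214 212]
 [360 358 362 364 365 327 210 207 213 211]
 [321 328 271 213 217 207 203 200 196 215]
 [205 204 205 213 211 204 216 214 208 212]
 [199 202 204 201 206 200 208 203 206 204]
 [210 208 202 207 205 205 196 201 202 209]
 [202 201 202 202 197 200 204 205 205 197]
 [198 192 200 201 194 200 202 197 201 206]
 [199 193 197 196 194 202 202 202 192 196]
 [194 190 204 189 201 202 202 198 192 199]
 [199 189 196 193 196 204 192 173 198 188]
 [182 190 188 189 192 202 199 189 192 190]
 [103 118 122 121 130 154 125 117 125 129]
 [ 57  63  60  51  72 117  69  62  58  59]
 [ 58  60  61  65  62 116  63  63  64  60]
 [ 61  50  49  57  61 119  59  59  48  58]
 [ 50  47  57  34  71 111  72  64  49  63]
 [ 61  58  57  65  67 115  65  48  51  51]
 [ 52  52  56  65  53 111  62  59  51  46]
 [ 61  52  65  57  47 101  54  66  59  54]
 [ 53  49  62  61  60 114  54  54  39  55]
 [ 53  66  59  59  55 109  52  60  60  56]
 [ 42  46  49  56  55 109  62  59  49  44]]
0.053 [[0.6356192  0.05585309 0.053     ]]
0.06 [[0.63008879 0.04546027 0.06      ]]
0.07 [[0.6221882  0.03061337 0.07      ]]
0.08 [[0.61428762 0.01576648 0.08      ]]
```

Both cameras agree that the real fingertip is about 30 mm above the reported TCP, at z of about 0.078. So the key is still about 24 mm below.

arm_command(series="0 0 1.5 0 255;0 0 1.5 0 255;0 0 1.5 0 255;0 0 1.5 0 255;0 0 1.5 0 255;0 0 1.5 0 255;0 0 1.5 0 255;0 0 1.5 0 255;0 0 1 0 255;0 0 1 0 255;0 0 0 0 255;0 0 0 0 255")

```text
time_s: 16.32
tool_pos: [0.6181, 0.0197, 0.0339]
tool_rot: [-180.0, -0.0, 78.0]
force: [0.2, 0.5, -0.2]
grip_width: 0.0002
grasp_force: 0.0
```

Run:
```python
from h import *
im=cams.read_camera('side'); o=telemetry.get_obs(); print(o['tool_pos'],o['force'])
print(im[183:197,272:286].sum(2))
```

```text
[0.61811711 0.0197422  0.03401454] [ 0.75226612 -0.02108169  0.41148111]
[[564 551 535 237  73  53  57  62  59  58  92 213 226 227]
 [647 646 623 332 101  51  59  56  59  59 116 246 232 228]
 [656 655 632 367 119  55  58  55  61  66 160 291 245 230]
 [656 655 635 371 117  54  56  60  59  69 175 317 273 234]
 [655 655 634 371 113  53  58  59  61  69 171 307 297 240]
 [642 643 620 366 121  54  59  61  59  73 166 290 307 270]
 [461 466 469 320 162  69  57  62  57  68 158 251 297 303]
 [292 297 313 297 241 100  67  73  78  84 137 186 224 249]
 [259 249 240 230 214 124 118 119 121 119 131 147 158 176]
 [198 186 167 160 155 138 139 141 142 140 138 142 154 158]
 [154 151 143 144 146 143 143 142 143 145 144 142 151 152]
 [143 151 146 143 141 145 143 145 147 146 144 142 142 152]
 [139 150 147 143 148 144 145 145 146 139 143 141 144 149]
 [118 152 152 145 143 140 144 142 142 138 135 129 140 142]]
```

arm_command(series="0 0 1 0 255;0 0 1 0 255;0 0 0.5 0 255;0 0 0.5 0 255;0 0 0.5 0 255;0 0 0.5 0 255;0 0 0 0 255;0 0 0 0 255")

```text
time_s: 17.03
tool_pos: [0.618, 0.0197, 0.0299]
tool_rot: [-180.0, -0.0, 78.0]
force: [0.6, 0.7, -0.6]
grip_width: 0.0003
grasp_force: 0.0
```

arm_command(series="0 0 0.5 0 255;0 0 0.5 0 255;0 0 0.5 0 255;0 0 0 0 255;0 0 0 0 255")

```text
time_s: 17.45
tool_pos: [0.618, 0.0197, 0.0284]
tool_rot: [-180.0, -0.0, 78.0]
force: [0.1, 0.5, 0.7]
grip_width: 0.0004
grasp_force: 0.0
```

arm_command(series="0 0 0.5 0 255;0 0 0.5 0 255;0 0 0.5 0 255;0 0 0 0 255;0 0 0 0 255")

```text
time_s: 17.87
tool_pos: [0.618, 0.0197, 0.0269]
tool_rot: [-180.0, -0.0, 78.0]
force: [-0.5, 0.5, -0.3]
grip_width: 0.0006
grasp_force: 0.0
```

arm_command(series="0 0 0.5 0 255;0 0 0.5 0 255;0 0 0.5 0 255;0 0 0 0 255;0 0 0 0 255")

```text
time_s: 18.28
tool_pos: [0.618, 0.0197, 0.0254]
tool_rot: [-180.0, -0.0, 78.0]
force: [0.8, -1.1, -0.5]
grip_width: 0.0002
grasp_force: 0.0
```

arm_command(series="0 0 0.5 0 255;0 0 0.5 0 255;0 0 0.5 0 255;0 0 0 0 255;0 0 0 0 255")

```text
time_s: 18.7
tool_pos: [0.618, 0.0197, 0.0239]
tool_rot: [-180.0, -0.0, 78.0]
force: [0.7, 0.2, -0.1]
grip_width: 0.0004
grasp_force: 0.0
```

arm_command(series="0 0 0.5 0 255;0 0 0.5 0 255;0 0 0.5 0 255;0 0 0 0 255;0 0 0 0 255")

```text
time_s: 19.12
tool_pos: [0.618, 0.0197, 0.0224]
tool_rot: [-180.0, -0.0, 78.0]
force: [0.0, 0.4, -0.2]
grip_width: 0.0003
grasp_force: 0.0
```

Run:
```python
from h import *
im=cams.read_camera('side'); o=telemetry.get_obs(); print(o['tool_pos'],o['force'])
print(im[186:202,272:286].sum(2)) 
b=cams.read_camera('wrist'); cv2.imwrite('pics/w6.png',b)
print(b[150:270:5,284].tolist())
```

```text
[0.6180689  0.01971617 0.0224738 ] [ 0.34214488  0.11916735 -0.59198721]
[[658 657 635 367 115  57  55  57  59  59 123 310 272 235]
 [657 657 635 365 115  58  61  61  60  59 127 301 298 238]
 [642 643 620 320 102  50  55  61  57  66 151 289 298 263]
 [461 466 463 230  80  50  57  59  63  69 155 246 239 292]
 [294 298 302 176  71  53  56  62  57  66 124 173 177 241]
 [259 226 220 158  74  56  53  59  59  58  99 145 151 173]
 [196 162 155 142  90  59  59  60  65  60  91 141 153 155]
 [150 149 144 143 119  75  72  86  86  79 110 136 151 152]
 [140 152 146 144 145 106 120 126 123 123 131 142 144 151]
 [138 150 146 146 142 130 143 145 139 139 141 142 143 146]
 [119 152 152 144 145 144 144 145 144 137 139 133 140 142]
 [ 87 143 145 140 135 134 138 148 142 142 147 142 147 145]
 [ 70 121 147 142 145 145 157 163 159 148 156 141 124 121]
 [ 73  92 144 154 147 141 135 134 131 117 111  89  77  77]
 [ 88  76 129 161 119  92  81  78  79  66  58  55  54  47]
 [ 77  69  99 161 105  56  52  52  52  55  47  48  48  46]]
[[248, 244, 241], [248, 244, 241], [247, 243, 241], [248, 243, 241], [248, 243, 241], [248, 244, 241], [247, 243, 240], [247, 243, 241], [247, 243, 241], [248, 243, 240], [174, 173, 174], [164, 155, 153], [161, 152, 152], [161, 152, 151], [156, 147, 147], [157, 148, 148], [138, 121, 117], [234, 84, 47], [134, 46, 31], [130, 42, 24], [54, 29, 23], [52, 25, 21], [51, 24, 20], [51, 24, 21]]
```

arm_command(series="0 0 0.5 0 255;0 0 0.5 0 255;0 0 0.5 0 255;0 0 0 0 255;0 0 0 0 255")

```text
time_s: 19.63
tool_pos: [0.618, 0.0197, 0.0209]
tool_rot: [-180.0, -0.0, 78.0]
force: [-0.2, 0.5, 0.1]
grip_width: 0.0002
grasp_force: 0.0
```

arm_command(series="0 0 0.5 0 255;0 0 0.5 0 255;0 0 0.4 0 255;0 0 0 0 255;0 0 0 0 255")

```text
time_s: 20.05
tool_pos: [0.6181, 0.0197, 0.0197]
tool_rot: [180.0, -0.0, 78.0]
force: [0.1, -0.5, 1.1]
grip_width: -0.0
grasp_force: 0.4
```

arm_command(series="0 0 0.4 0 255;0 0 0 0 255;0 0 0 0 255")

```text
time_s: 20.3
tool_pos: [0.6181, 0.0197, 0.0194]
tool_rot: [180.0, -0.0, 78.0]
force: [-1.1, -0.2, 2.8]
grip_width: 0.0002
grasp_force: 1.4
```

arm_command(series="0 0 0.4 0 255;0 0 0.2 0 255;0 0 0 0 255;0 0 0 0 255")

```text
time_s: 20.63
tool_pos: [0.6181, 0.0197, 0.0189]
tool_rot: [180.0, -0.0, 78.0]
force: [-0.8, -0.5, 4.3]
grip_width: 0.0
grasp_force: 2.6
```

arm_command(series="0 0 0.4 0 255;0 0 0.4 0 255;0 0 0.4 0 255;0 0 0 0 255;0 0 0 0 255")

```text
time_s: 21.05
tool_pos: [0.6182, 0.0197, 0.0183]
tool_rot: [-180.0, -0.0, 78.0]
force: [-3.8, 0.1, 8.0]
grip_width: 0.0
grasp_force: 4.2
```

arm_command(series="0 0 0 0 255;0 0 0 0 255;0 0 0 0 255;0 0 0 0 255;0 0 0 0 255;0 0 0 0 255;0 0 0 0 255;0 0 0 0 255;0 0 0 0 255;0 0 0 0 255;0 0 0 0 255;0 0 0 0 255;0 0 0 0 255;0 0 0 0 255;0 0 0 0 255")

```text
time_s: 22.3
tool_pos: [0.6181, 0.0198, 0.0183]
tool_rot: [-180.0, -0.0, 78.0]
force: [-3.3, -0.2, 8.0]
grip_width: 0.0002
grasp_force: 4.1
```

arm_command(series="0 0 -1 0 255;0 0 -2 0 255;0 0 -5 0 255;0 0 -10 0 255;0 0 -25 0 255;0 0 -30 0 255;0 0 -35 0 255;0 0 -35 0 150;0 0 -30 0 0;0 0 0 0 0;0 0 0 0 0")

```text
time_s: 23.22
tool_pos: [0.6196, 0.0196, 0.1932]
tool_rot: [179.7, -0.1, 78.0]
force: [-0.7, 1.0, -1.0]
grip_width: 0.0194
grasp_force: 0.0
```

Run:
```python
from h import *
im=cams.read_camera('wrist'); o=telemetry.get_obs(); print(o['tool_pos'],o['tool_rot'],o['grip_width'])
print('ring exp',proj('wrist',(.4927,.046,.058),o))
w4=cv2.imread('pics/w4.png')
a=np.radians(o['tool_rot'][2]); T=np.array([[np.cos(a),np.sin(a)],[np.sin(a),-np.cos(a)]]);print('to above mat cup',(np.array([.434,-.297])-o['tool_pos'][:2])@T*1e3)
```

```text
[0.61835981 0.01967784 0.19116434] [ 1.79922164e+02 -4.58177880e-02  7.80220621e+01] 0.023363926140194592
ring exp [[148.32864431 190.8734072 ]]
to above mat cup [-348.04412109 -114.62410457]
```

Pressed at 8 N for over a second and released. Now back to the cup.

arm_command(series="-10 -3 0 0 0;-20 -7 0 0 0;-28 -9 0 0 0;-30 -10 0 0 0;-30 -10 0 0 0;-30 -10 0 0 0;-30 -10 0 0 0;-30 -10 0 0 0;-30 -10 0 0 0;-30 -10 0 0 0;-28 -9 0 0 0;-24 -8 0 0 0;-16 -5 0 0 0;-9 -3 0 0 0;-3 -1 0 0 0;0 0 0 0 0;0 0 0 0 0")

```text
time_s: 24.68
tool_pos: [0.4338, -0.2955, 0.1898]
tool_rot: [-180.0, -0.0, 78.1]
force: [-0.3, 0.9, 0.1]
grip_width: 0.0869
grasp_force: 0.0
```

Run:
```python
from h import *
im=cams.read_camera('wrist'); o=telemetry.get_obs(); print(o['tool_pos'],o['tool_rot'],o['grip_width'],o['qpos'][6])
print('cup rim exp px',proj('wrist',(.434,-.297,.078),o))
# ring from w4
w=cv2.imread('pics/w4.png'); g=cv2.cvtColor(w,cv2.COLOR_BGR2GRAY)[130:245,95:210]
n,l,s,c=cv2.connectedComponentsWithStats((g<70).astype(np.uint8)); i=1+np.argmax(s[1:,4]); ys,xs=np.where(l==i)
e=cv2.fitEllipse(np.c_[xs,ys].astype(np.float32)); print(s[i],e)
o4={'tool_pos':[.61612189,.0163105,.19207834],'tool_rot':[-179.964784,.0485,78.0916]}
print('pan',pix2z('wrist',np.array(e[0])+[95,130],.058,o4))
b=im[100:260,180:390]; cv2.imwrite('pics/c7.png',cv2.resize(b,None,fx=3,fy=3))
```

```text
[ 0.4340803  -0.29538624  0.18992241] [-1.79964246e+02 -2.59989485e-02  7.81560049e+01] 0.08692702027943762 22.392540484309073
cup rim exp px [[284.7258303  197.54837371]]
[ 14  13  86  86 922] ((56.209144592285156, 55.881629943847656), (77.28829956054688, 85.5168685913086), 133.6311798095703)
pan [[0.49384933 0.04618603 0.058     ]]
```

View pics/c7.png

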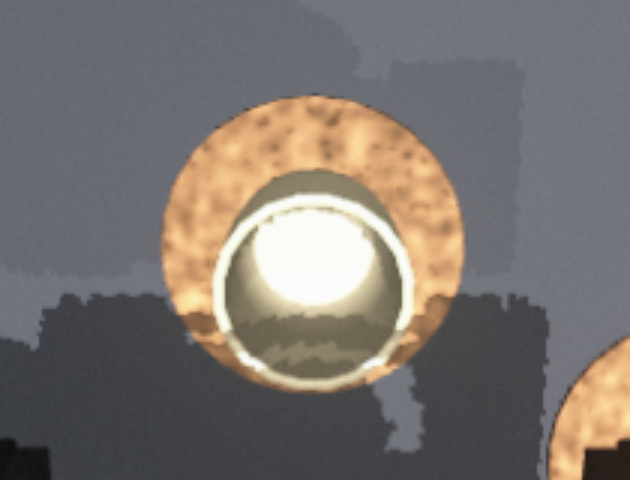

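The cup is still upright on the mat. Its rim centre is at (284.7,197), exactly where predicted. I'll grip a bit lower this time.

arm_command(series="0 0 12 0 0;0 0 25 0 0;0 0 30 0 0;0 0 30 0 0;0 0 28 0 0;0 0 20 0 0;0 0 13 0 0;0 0 8 0 0;0 0 4 0 0;0 0 0 0 0;0 0 0 0 0")

```text
time_s: 25.65
tool_pos: [0.4342, -0.2972, 0.0211]
tool_rot: [179.9, 0.0, 78.0]
force: [-0.0, -0.7, 1.0]
grip_width: 0.087
grasp_force: 0.0
```

arm_command(series="0 0 0 0 60;0 0 0 0 80;0 0 0 0 100;0 0 0 0 120;0 0 0 0 140;0 0 0 0 160;0 0 0 0 160;0 0 0 0 160;0 0 0 0 160", squeeze=20)

```text
time_s: 26.4
tool_pos: [0.4333, -0.2969, 0.0206]
tool_rot: [-180.0, -0.0, 78.0]
force: [-1.8, 0.4, 5.1]
grip_width: 0.0592
grasp_force: 19.9
```

arm_command(series="0 0 -6 0 160;0 0 -12 0 160;0 0 -20 0 160;0 0 -25 0 160;0 0 -25 0 160;0 0 -25 0 160;10 0 -20 0 160;20 -1 -12 0 160;28 -1 -5 0 160;32 -1 0 0 160;32 -1 0 0 160;32 -1 0 0 160;32 -1 0 0 160;32 -1 0 0 160;32 -1 0 0 160;32 -1 0 0 160;26 -1 0 0 160;20 -1 0 0 160;13 -1 0 0 160;7 -1 0 0 160")

```text
time_s: 28.07
tool_pos: [0.4929, 0.048, 0.1706]
tool_rot: [180.0, -0.0, 78.1]
force: [-0.5, -0.4, -3.2]
grip_width: 0.0595
grasp_force: 20.0
```

arm_command(series="0 0 0 0 160;0 0 0 0 160;0 0 0 0 160")

```text
time_s: 28.32
tool_pos: [0.4928, 0.0443, 0.1705]
tool_rot: [180.0, 0.0, 77.9]
force: [0.1, -0.8, -2.6]
grip_width: 0.059
grasp_force: 20.0
```

Run:
```python
from h import *
im=cams.read_camera('wrist'); o=telemetry.get_obs(); print(o['tool_pos'],o['tool_rot'],o['grip_width'],o['grasp_force'],o['force'])
a=np.radians(o['tool_rot'][2]); T=np.array([[np.cos(a),np.sin(a)],[np.sin(a),-np.cos(a)]]);print('to pan',(np.array([.4933,.046])-o['tool_pos'][:2])@T*1e3)
```

```text
[0.49281195 0.04438684 0.17048884] [1.79991236e+02 1.36425486e-02 7.78679785e+01] 0.059237383087206406 20.006312403347692 [ 0.37059907  0.6887954  -3.57868032]
to pan [1.67970436 0.13812192]
```

Need to descend to TCP ≈ 0.0746 (96 mm), slowing at the end.

arm_command(series="2 0 8 0 160;0 0 16 0 160;0 0 20 0 160;0 0 18 0 160;0 0 12 0 160;0 0 8 0 160;0 0 5 0 160;0 0 3 0 160;0 0 2 0 160;0 0 0 0 160;0 0 0 0 160")

```text
time_s: 29.28
tool_pos: [0.4938, 0.0483, 0.079]
tool_rot: [179.9, -0.0, 78.0]
force: [0.9, -0.0, -2.6]
grip_width: 0.0594
grasp_force: 20.0
```

arm_command(series="0 0 1 0 160;0 0 1 0 160;0 0 0 0 160;0 0 0 0 160")

```text
time_s: 29.62
tool_pos: [0.4933, 0.0483, 0.0765]
tool_rot: [180.0, -0.0, 78.0]
force: [0.3, -0.7, -1.9]
grip_width: 0.0591
grasp_force: 20.0
```

arm_command(series="0 0 0.7 0 160;0 0 0.5 0 160;0 0 0.4 0 160;0 0 0 0 160;0 0 0 0 160")

```text
time_s: 30.03
tool_pos: [0.4933, 0.0482, 0.0747]
tool_rot: [-180.0, -0.0, 78.0]
force: [0.2, 0.6, -2.2]
grip_width: 0.0596
grasp_force: 20.0
```

arm_command(series="0 0 0.4 0 160;0 0 0.3 0 160;0 0 0.3 0 160;0 0 0 0 160;0 0 0 0 160")

```text
time_s: 30.45
tool_pos: [0.4934, 0.0483, 0.0745]
tool_rot: [-180.0, -0.0, 78.0]
force: [-2.2, 0.5, 5.3]
grip_width: 0.0598
grasp_force: 19.9
```

Firm contact, so I'll release gently and then withdraw.

arm_command(series="0 0 -0.5 0 95;0 0 0 0 90;0 0 0 0 80;0 0 0 0 70;0 0 0 0 55;0 0 0 0 40;0 0 0 0 20;0 0 0 0 0;0 0 0 0 0;0 0 0 0 0;0 0 0 0 0")

```text
time_s: 31.37
tool_pos: [0.4933, 0.0482, 0.0743]
tool_rot: [180.0, -0.0, 78.0]
force: [0.5, 0.1, -0.4]
grip_width: 0.0862
grasp_force: 0.0
```

arm_command(series="0 0 -5 0 0;0 0 -12 0 0;0 0 -20 0 0;0 0 -25 0 0;0 0 -25 0 0;0 0 -25 0 0;0 0 -25 0 0;0 0 -20 0 0;0 0 -10 0 0;0 0 0 0 0;0 0 0 0 0")

```text
time_s: 32.28
tool_pos: [0.4932, 0.0482, 0.241]
tool_rot: [180.0, -0.0, 78.0]
force: [-0.1, -0.5, 0.2]
grip_width: 0.0868
grasp_force: 0.0
```

Run:
```python
from h import *
im=cams.read_camera('wrist'); o=telemetry.get_obs(); print(o['tool_pos'],o['grip_width'],o['time_s'])
print('ring exp',proj('wrist',(.4935,.0462,.058),o),'rim exp',proj('wrist',(.4935,.0462,.132),o))
b=im[80:260,150:390]; cv2.imwrite('pics/c8.png',cv2.resize(b,None,fx=3,fy=3))
```

```text
[0.49262908 0.04816479 0.24011349] 0.08728604778920485 32.3333
ring exp [[285.90874088 180.95874274]] rim exp [[285.97907477 198.67435472]]
```

View pics/c8.png

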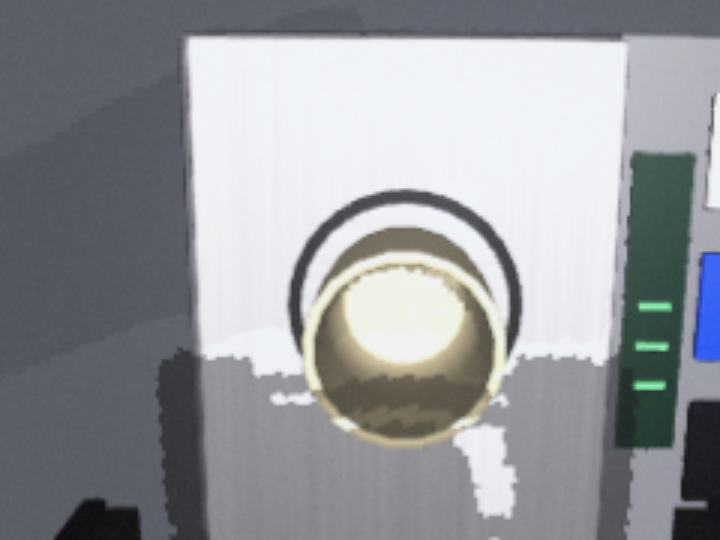

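The cup stands upright in the ring. Its rim centre is at about (284.7,196), within about 3 mm of where it would be if centred, and the gripper is clear.

```bash
python3 -c "
from cell import env; print(env.sign_off())"
```

```text
the job is handed in; nothing more can be done
None
```

The job is handed in (no verdict was returned): the cup stood on the mat while I pressed the blue key at about 8 N for over a second and let go, and it is now back upright in the pan ring, about 3 mm off centre, with the gripper clear.

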